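Prove a clamp spring on the bench tester

ROBOT

A 6-joint arm with a two-finger parallel gripper is mounted at the origin on the work surface. World frame = base frame: x ahead of the robot, y to its left, z up, the work surface at z = 0. Lengths are in m, angles in rad, forces in N, time in s.
With the tool pointing down it reaches from about 0.3 to 0.825 m from the base axis. Payload 5.4 kg.
Tool frame: the origin (TCP) lies at the very end of the fingers, on their centre line; the grasp point (between the pads) lies 19 mm behind it; z points along the fingers, y is the line along which they close (so a half turn about z gives the same grasp; the last joint's range is limited). The gripper opens to 92 mm and grips with 3 to 60 N. Pads are 20 mm wide; open, the fingers measure 128 mm over their backs; the gripper's body (75 mm by 189 mm) begins 69 mm behind the grasp point.
Start: joints at [-1.454, 0.158, 1.597, -0, 1.386, -0.21], TCP at [0.185, -0.545, 0.215] pointing down, gripper open.
Joint ranges: [-2.91, 2.91], [-0.94, 2.29], [0.18, 2.7], [-1.29, 4.43], [0.17, 2.64], [-3, 3]. Speed limits (rad/s): [2.57, 2.57, 3.14, 3.14, 3.14, 3.14].

INTERFACE

Orientations are given as a rotation vector (axis times angle).
In Python, from workcell import bot gives the robot as it stands. Calls block until the motion is done:
- bot.goto(position, orientation): joint-space move of the TCP to a pose.
- bot.line_to(position, rot=None, max_speed=0.15): straight line of the TCP; rot=None keeps the orientation; max_speed is the mean speed in m/s.
- bot.set_joints(angles): joint-space move.
- bot.set_gripper(opening, newtons=None): opening from 0.0 (shut) to 1.0 (fully open); newtons is the grip in N (None keeps the last); returns when the fingers have stopped.
- bot.hold(seconds).
- bot.inverse_kinematics(position, orientation): joint angles nearest the present ones, or None.
- bot.read_camera(name): name is "scene" or "side" or "wrist"; returns a dict with "pixels" (420x560x3 uint8, blue, green, red), "fx", "fy", "cx", "cy" (pixels), "R" (3x3) and "t" (3): a world point X has camera coordinates R X + t. Camera axes: x right, y down, z forward; pixel columns grow to the right and rows downward; lengths in m; the calibration is good to about 2 mm. A picture is of the moment at which its call begins. There is no depth.
A pose or a line that the arm cannot do raises bot.MotionError and nothing moves.
- bot.job_done(): hands the job in; it is judged then, once.
Readings, each from a call of its own:
- bot.current_clock(): time.
- bot.current_joints(): joint angles.
- bot.current_joint_vel(): joint speeds.
- bot.current_effort(): joint torques, N m.
- bot.current_ee_pos(): TCP position.
- bot.current_tool_rot(): TCP orientation.
- bot.current_contact_force(): force on the tool from outside, world axes, zero at the start.
- bot.current_ft_torque(): the same for the moment, N m.
- bot.current_opening(): opening from 0.0 (shut) to 1.0 (fully open).
- bot.current_grip_force(): force on a finger pad.
Only numpy, scipy, OpenCV 4.12 (cv2) and the standard library are available. Lean on these libraries where they do the work, as an engineer would, in place of code of your own. Each camera call takes 0.05 s, during which the arm holds its last target. There are 200 camera calls.

TASK

Prove the sherd-press spring that lies in the bench spring tester: press the tester's open guard down until it snaps shut, then push the tester's upright push plate to squeeze the spring until the load is 18 N, hold it there for about a second to see where the carriage pointer stands, and let the spring out again. Slide the cursor along its rail to the place where the pointer stood, and squeeze the spring to 18 N once more for about a second to show that pointer and cursor now stand opposite each other under that load; let the spring out fully and leave the guard shut and the cursor where you set it. Never load the push plate beyond 30 N, and leave the sherds, tray, bottle and grindstone around it in their places.

Things in the scene. Friction and masses are not known exactly. Their poses are not given: they have to be found in the camera images.
- tester: Grey spring tester fixed to the bench, base 190 x 360 x 18 mm. Origin on the bench top under the spring line; x towards the cursor rail (away from the robot at yaw 0), y along the spring line from the dark anvil (y -150 to -120 mm, 90 mm high) past the coil spring (45 mm diameter, 120 mm long, axis 50 mm up) and a bearing block (y 45 to 67, 78 mm high) to the push plate; z up.
- carriage: The carriage: upright steel push plate 56 (x) x 10 (y) x 62 mm, with rod, pressure plate and pointer. Origin: centre of the push plate, 59 mm up (it spans 28 to 90 mm), at tester x 0, y 131 mm when out; axes as the tester's. Push its outer (+y) face towards -y: travel 0 to 58 mm. It resists with an unknown preload, new each time (about 2 to 12 N), plus 350 N per m of travel, and returns when let go.
- pointer_tip (a point): Tip of the carriage's pointer, a 6 mm square steel bar that reaches out sideways under the guard's lip: at tester x 66 mm, z 33 mm, and y = minus the carriage travel.
- cursor (a joint): Position of the reference cursor along its rail towards tester -y, in m (-0.020 to 0.112). When it equals the carriage travel, the cursor tip stands opposite the pointer tip. It slides both ways with about 2.5 N of friction and stays where it is left.
- cursor_tip (a point): Tip of the cursor's 5 mm index bar, facing the pointer: tester x 66 mm, z 33 mm, y = minus the cursor joint. Axes as the tester's.
- cursor_tab (a point): Centre of the cursor's dark upright tab, 22 mm (x) x 12 mm (y) x 48 mm, at tester x 92 mm, 62 mm above the bench; the tab spans heights 38 to 86 mm and stands on a saddle 30 x 24 mm, 18 to 40 mm high. Push the tab along tester y from either side.
- guard (a joint): Opening angle of the guard in rad: 0 shut, 1.05 fully open. A clear panel in a dark steel frame, 102 mm (x) x 156 mm (y) x 6 mm, with a lip 21 mm down from its free edge, hinged on the robot's side. It stays open at about 0.85, resists closing (about 8 N at the free edge) down to about 0.1 rad, then snaps shut and holds itself.
- guard_hinge (a point): Middle of the guard's hinge line, which runs along tester y: at tester x -56, y -40, z 89 mm.
- guard_edge (a point): Middle of the top face of the guard's free-edge bar, 92 mm from the hinge line and 3 mm above the guard's middle plane; the bar is 20 mm wide. Shut, it is at tester x 36, y -40, z 92 mm; its x axis points from the hinge to the free edge, its z axis out of the top face.
- rim_sherd: Brown pottery sherd, about 75 x 60 x 14 mm, lying on the bench on the cursor side of the tester; origin under its middle.
- base_sherd: Brown pottery sherd, about 90 x 60 x 14 mm, on the bench on the robot's side of the tester; origin under its middle.
- wash_tray: White open wash tray 220 x 260 x 85 mm to the robot's right; origin under its middle.
- bottle: Blue bottle, 66 mm diameter, 210 mm tall, beyond the tester to the left; origin under its middle.
- grindstone: Dark grinding stone, 84 mm diameter, 62 mm high, beyond the tester to the right; origin under its middle.

How it is judged:
By the outcome, as a careful person would: the job done as asked, in the order asked, and still so for the second after the job is handed in, with the robot touching nothing.
It also fails if it takes over 72 s, if anything falls off the work surface, if the arm or the gripper's body presses on something with over 40 N, if the wrist force passes 120 N, or if a joint passes its speed limit or range.

## Working session

There is one attempt and no reset: what is moved stays moved. The work goes in short steps, each a Python script; the robot and the scene stay as the last script left them, time stands still between calls to the robot, and variables do not carry over. Pictures are saved under pics/ and viewed, at most 10 in all, crops included, and the job is handed in when it is done.

```bash
ls; mkdir -p pics; python3 - <<'E'
from workcell import bot
import cv2
for n in ("scene","side"):
    c=bot.read_camera(n); cv2.imwrite(f"pics/{n}0.png",c["pixels"])
    print(n,c["fx"],c["fy"],c["cx"],c["cy"],c["R"],c["t"])
print(bot.current_clock(),bot.current_tool_rot(),bot.current_contact_force())
E
```

```text
pics
scene 394.77986353747264 394.77986353747264 270.4257015238142 207.3666844516493 [[-0.46372555  0.88582352  0.01659244]
 [ 0.705366    0.38045951 -0.59808809]
 [-0.53611325 -0.26564499 -0.80125859]] [ 0.34605265 -0.31876177  1.61834589]
side 510.415941686225 510.415941686225 282.45518144930185 209.97758376375987 [[-0.74624014 -0.66553615  0.01368517]
 [-0.45751723  0.49784662 -0.73676776]
 [ 0.48353246 -0.55606688 -0.67600739]] [0.34026162 0.37016572 1.2063803 ]
0.1 [-3.09812358e+00 -5.10708841e-01 -1.16001811e-04] [-0.20877975  0.36670517 -0.10816057]
```

View pics/scene0.png

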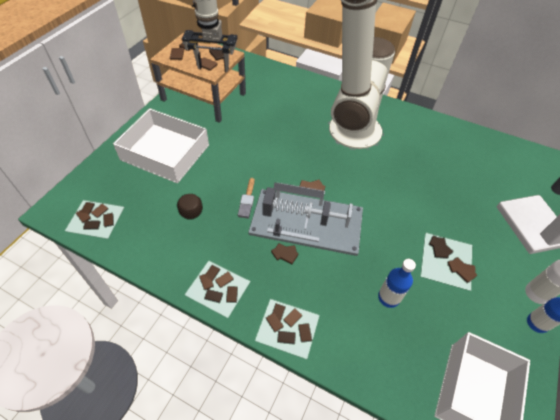

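View pics/side0.png

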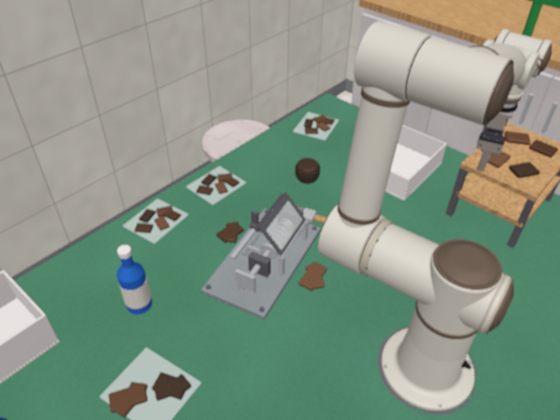

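The scene picture shows the tester at about (306,218), with its push-plate end to the right (~(350,213)). The side picture shows its +y end at about (245,280), with the guard open. I'll enlarge both.

```bash
python3 - <<'E'
import cv2,numpy as np
a=cv2.imread("pics/scene0.png")[170:265,235:378]; b=cv2.imread("pics/side0.png")[185:320,195:330]
a=cv2.resize(a,None,fx=5.5,fy=5.5,interpolation=cv2.INTER_CUBIC); b=cv2.resize(b,None,fx=4.4,fy=4.4,interpolation=cv2.INTER_CUBIC)
cv2.imwrite("pics/a.png",a); cv2.imwrite("pics/b.png",b)
E
```

```text
(no output)
```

View pics/a.png

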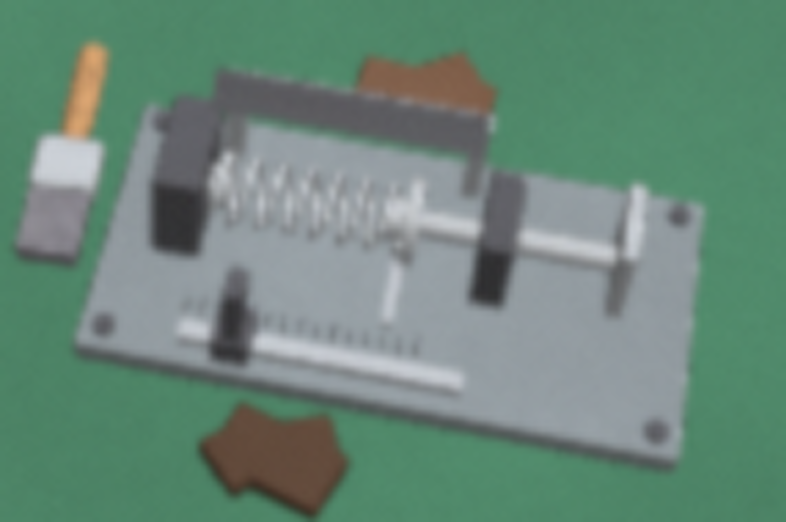

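View pics/b.png

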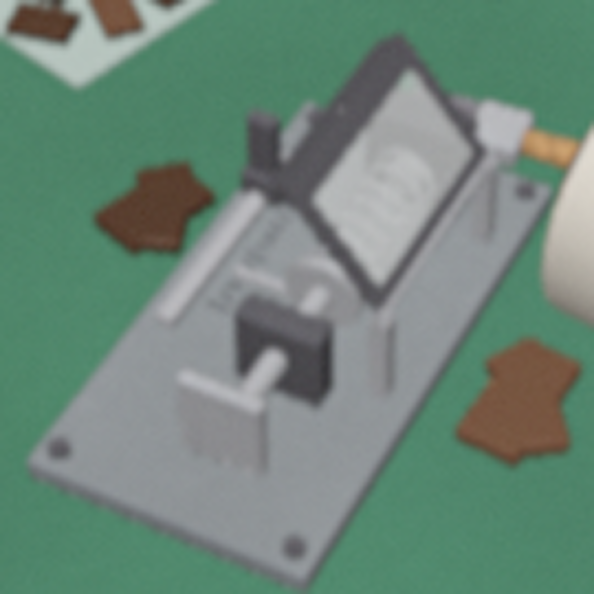

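The crops show these points in crop pixels. Scene:
- base corners (703,205), (678,455), (78,345), (148,103)
- plate top ~(636,222), anvil top ~(188,143), tab top ~(237,277)

Side:
- base corners (33,462), (305,580), (552,185)
- plate top ~(222,388), bearing top ~(285,313), tab top ~(263,120)

Next I'll fit the tester pose to these.

```bash
cat > h.py <<'E'
import numpy as np, cv2
from workcell import bot
from scipy.optimize import least_squares
from scipy.spatial.transform import Rotation as Ro
def proj(c,X):
    p=np.asarray(X)@c["R"].T+c["t"]; return np.stack([c["fx"]*p[...,0]/p[...,2]+c["cx"],c["fy"]*p[...,1]/p[...,2]+c["cy"]],-1)
def ground(c,uv,z=0):
    d=c["R"].T@np.array([(uv[0]-c["cx"])/c["fx"],(uv[1]-c["cy"])/c["fy"],1]); o=-c["R"].T@c["t"]; return o+d*(z-o[2])/d[2]
E
python3 - <<'E'
from h import *
S=bot.read_camera("scene");D=bot.read_camera("side")
sa=lambda p:(np.array(p)+.5)/5.5-.5+[235,170]
sb=lambda p:(np.array(p)+.5)/4.4-.5+[195,185]
def pts(v):
    x,y,a,bx,q,th,by=v
    h=lambda r,n,yy:(-.056+r*np.cos(th)-n*np.sin(th),-.04+yy,.089+r*np.sin(th)+n*np.cos(th))
    c=lambda sx,sy:(bx+sx*.095,by+sy*.18,.018)
    L=[(S,sa((703,205)),c(-1,1)),(S,sa((678,455)),c(1,1)),(S,sa((78,345)),c(1,-1)),(S,sa((148,103)),c(-1,-1)),
     (S,sa((636,222)),(0,.131,.09)),(S,sa((188,143)),(0,-.135,.09)),(S,sa((237,277)),(.092,-q,.086)),
     (D,sb((33,462)),c(1,1)),(D,sb((305,580)),c(-1,1)),(D,sb((552,185)),c(-1,-1)),
     (D,sb((222,388)),(0,.131,.09)),(D,sb((285,313)),(0,.056,.078)),(D,sb((263,120)),(.092,-q,.086)),
     (D,sb((395,35)),h(.102,.003,-.078)),(D,sb((380,300)),h(0,.003,.078))]
    R=Ro.from_euler('z',a).as_matrix()
    return np.array([proj(cm,R@np.array(X)+[x,y,0])-uv for cm,uv,X in L])
r=least_squares(lambda v:pts(v).ravel(),[.55,-.1,0,.02,.1,.85,0],loss='soft_l1')
print(r.x.round(4)); print(pts(r.x).round(1).tolist())
for n,c,uv,z in (("bottle",S,(392,303),0),("bottle",D,(137,310),0),("stone",S,(190,206),.06),("rim",S,sa((275,460)),.014),("base_sherd",S,sa((425,85)),.014)): print(n,ground(c,uv,z).round(3))
x,y,a=r.x[:3]
for s in (1,-1):
  R=Ro.from_euler('z',a)*Ro.from_matrix(np.array([[0,s,0],[s,0,0],[0,0,-1.]]))
  for X in ((0,.2,.15),(.036,-.04,.2),(.092,-.05,.06)):
    P=Ro.from_euler('z',a).apply(X)+[x,y,0]; print(s,P.round(3),bot.inverse_kinematics(P,R.as_rotvec()))
E
```

```text
[0.4988 0.0099 0.2715 0.0144 0.0851 0.8083 0.0015]
[[0.3, -0.9], [0.5, 0.5], [-0.9, -0.5], [-0.6, -0.3], [-0.6, -0.6], [-0.5, -0.7], [-0.1, 0.9], [-1.9, -0.1], [0.2, -0.0], [0.2, 0.4], [-0.1, 0.1], [-0.4, 0.7], [-0.5, -0.5], [-0.2, -0.4], [0.8, 3.2]]
bottle [0.659 0.361 0.   ]
bottle [0.637 0.36  0.   ]
stone [ 0.677 -0.335  0.06 ]
rim [0.665 0.008 0.014]
base_sherd [ 0.367 -0.031  0.014]
1 [0.445 0.203 0.15 ] [ 0.1793984  -0.00579485  1.90294397  0.          1.24444354 -0.09211251]
1 [ 0.544 -0.019  0.2  ] [-0.2568663   0.09099676  1.70015296  0.          1.35044293 -0.52837721]
1 [ 0.601 -0.014  0.06 ] [-0.22347159  0.38550399  1.6455409   0.          1.11054776 -0.4949825 ]
-1 [0.445 0.203 0.15 ] None
-1 [ 0.544 -0.019  0.2  ] [-0.2568663   0.09099676  1.70015296  0.          1.35044293  2.61321544]
-1 [ 0.601 -0.014  0.06 ] [-0.22347159  0.38550399  1.6455409   0.          1.11054776  2.64661015]
```

Residuals are under 1 px, apart from one loosely defined hinge corner. The tester is at (0.499, 0.010) with yaw 0.27, guard at about 0.81 rad and cursor at about 85 mm. I'll move above it and take a wrist look.

```bash
cat >> h.py <<'E'
T=[0.4988,0.0099,0.2715]
Rz=lambda:Ro.from_euler('z',T[2])
def W(X): return Rz().apply(X)+[T[0],T[1],0]
def inv(P): return Rz().inv().apply(np.asarray(P)-[T[0],T[1],0])
def tool(): return (Rz()*Ro.from_matrix(np.array([[0,1,0],[1,0,0],[0,0,-1.]]))).as_rotvec()
def F(n=10):
    f=np.mean([bot.current_contact_force() for _ in range(n)],0); return Rz().inv().apply(f)
def pos(): return inv(bot.current_ee_pos())
E
python3 - <<'E'
from h import *
t=bot.current_clock(); bot.current_contact_force(); print("dt per read",bot.current_clock()-t)
bot.set_gripper(0,40); bot.goto(W((.045,.0,.30)),tool())
print(bot.current_clock(),pos(),F())
c=bot.read_camera("wrist"); cv2.imwrite("pics/w.png",cv2.resize(c["pixels"],(800,600)))
import pickle; pickle.dump(c,open("w.pkl","wb"))
E
```

```text
dt per read 0.0
3.95 [ 0.04479811 -0.0007643   0.29980789] [0.06933081 0.07772458 0.13824734]
```

View pics/w.png

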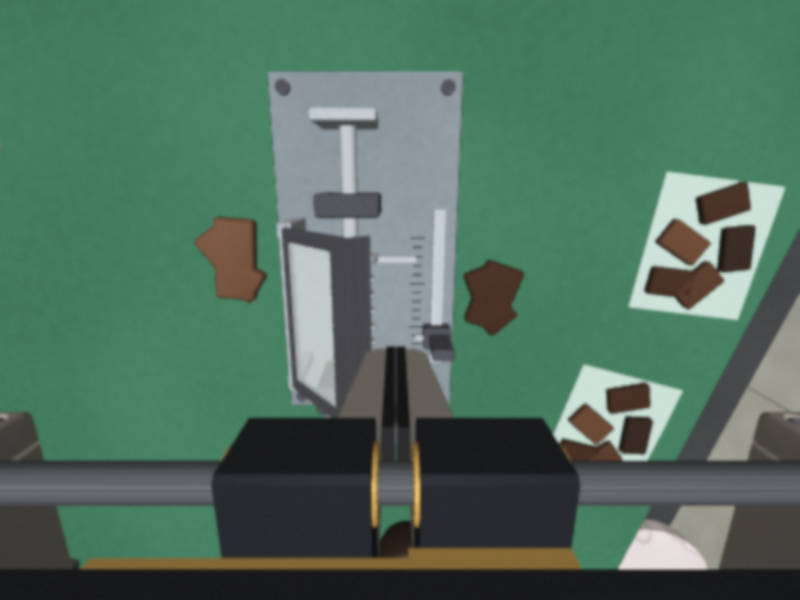

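The wrist view, at 800x600, shows base corners (270,72) and (462,72), plate top (343,113), bearing top (347,204), pointer tip (418,260) and cursor tip about (416,338). I'll refit with these.

```bash
python3 - <<'E'
from h import *
import pickle
c=pickle.load(open("w.pkl","rb"))
uv=(np.array([(270,72),(462,72),(343,113),(347,204),(418,260),(416,338)])+.5)*.7-.5
def f(v):
    x,y,a,q=v
    X=np.array([(-.0805,.1815,.018),(.1095,.1815,.018),(0,.131,.09),(0,.056,.078),(.066,0,.033),(.066,-q,.033)])
    return proj(c,Ro.from_euler('z',a).apply(X)+[x,y,0])-uv
r=least_squares(lambda v:f(v).ravel(),[*T,.085]); print(r.x.round(4),f(r.x).round(1).tolist())
E
```

```text
[0.4995 0.0103 0.2698 0.0869] [[-2.3, -1.8], [2.0, -1.5], [0.3, 1.4], [0.5, 2.1], [-0.6, -0.1], [-0.1, -0.0]]
```

The wrist fit agrees within 1 mm. Now I'll press the guard shut along its arc.

```bash
sed -i 's/^T=.*/T=[0.4992,0.0101,0.2705]/' h.py; python3 - <<'E'
from h import *
e=lambda th:W((-.056+.092*np.cos(th)-.003*np.sin(th),-.04,.089+.092*np.sin(th)+.003*np.cos(th)))
bot.goto(e(.9)+[0,0,.03],tool()); f0=F(); print(bot.current_clock(),f0)
for th in (.9,.75,.6,.45,.3,.2,.12,.07,.04,.02):
    bot.line_to(e(th),max_speed=.08); f=F()-f0; print(th,round(bot.current_clock(),2),f.round(1),pos().round(4))
    if f[2]>25: break
bot.line_to(e(.3)+[0,0,.06],max_speed=.2); print(bot.current_clock(),(F()-f0).round(1))
bot.goto(W((0,.165,.14)),tool()); print(bot.current_clock())
c=bot.read_camera("wrist"); cv2.imwrite("pics/w2.png",cv2.resize(c["pixels"],(800,600)))
c=bot.read_camera("scene"); cv2.imwrite("pics/s2.png",cv2.resize(c["pixels"][160:265,225:365],(800,600),interpolation=cv2.INTER_CUBIC))
E
```

```text
4.5583 [ 0.57533778 -0.03585243  0.48501136]
0.9 5.08 [-1.4  0.3 -0.9] [-0.0012 -0.0397  0.1627]
0.75 5.41 [-1.5 -0.1  0.2] [ 0.0089 -0.0397  0.1535]
0.6 5.73 [-4.4  1.4  1.4] [ 0.0174 -0.0398  0.1433]
0.45 6.06 [-4.8  0.4  2.7] [ 0.0253 -0.04    0.1321]
0.3 6.38 [-0.8 -0.4 -0.8] [ 0.0316 -0.0403  0.1195]
0.2 6.65 [-0.6 -1.  -0.8] [ 0.0338 -0.0401  0.1101]
0.12 6.9 [-0.2 -0.5 -0.2] [ 0.0346 -0.0398  0.1023]
0.07 7.15 [-0.5  1.  -0.8] [ 0.0354 -0.0399  0.098 ]
0.04 7.4 [-0.9 -0.1 -1.1] [ 0.0357 -0.0399  0.0955]
0.02 7.65 [ 0.1 -0.5 -0.8] [ 0.0359 -0.0399  0.0937]
8.225 [-0.7 -0.3 -0.4]
9.075
```

View pics/s2.png

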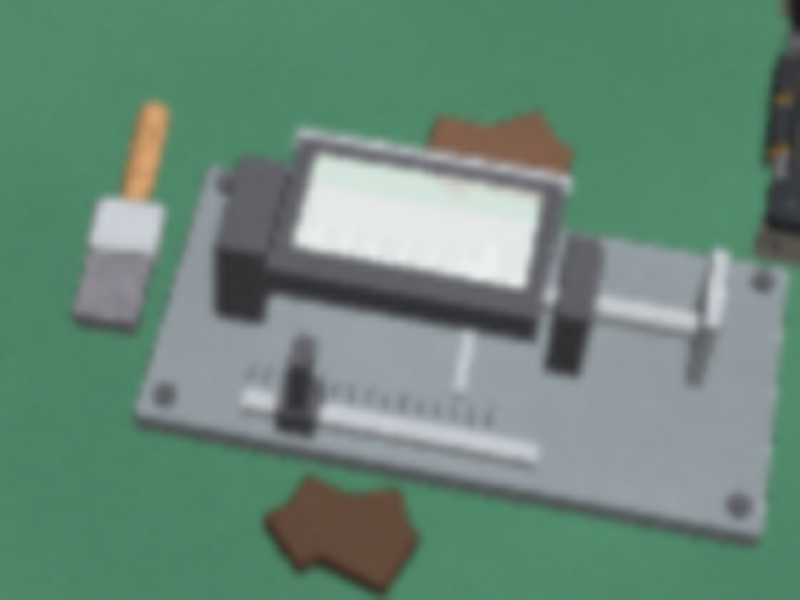

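The guard looks down in this crop: free-edge corners about (270,265) and (537,318) on top, pointer tip about (461,388). I'll check the angle numerically, then squeeze. First comes the approach, then a step-wise push with force feedback.

```bash
python3 - <<'E'
from h import *
S=bot.read_camera("scene")
for th in (0,.1,.25):
    X=[(-.056+r*np.cos(th)-.003*np.sin(th),-.04+s*.078,.089+r*np.sin(th)+.003*np.cos(th)) for r,s in ((.102,-1),(.102,1),(0,1),(0,-1))]
    print(th,((proj(S,W(X))-[225,160])*800/140).round().tolist())
E
```

```text
0 [[260.0, 265.0], [536.0, 316.0], [561.0, 176.0], [296.0, 130.0]]
0.1 [[260.0, 253.0], [539.0, 304.0], [561.0, 175.0], [296.0, 129.0]]
0.25 [[262.0, 233.0], [543.0, 283.0], [561.0, 175.0], [296.0, 129.0]]
```

The guard is shut (angle about 0). First squeeze now.

```bash
cat >> h.py <<'E'
def Fy(f0,t=.2):
    v=[]
    for _ in range(int(t/.02)): bot.hold(.02); v.append(F(1)[1]-f0)
    return np.mean(v),np.std(v),np.max(v)
def squeeze(y,f0,z=.045):   # force-controlled push to 18 N, hold 1.1 s; returns y and force log
    D=[]
    while True:
        bot.line_to(W((0,y,z)),max_speed=.05); f,s,m=Fy(f0,.12); yy=pos()[1]; D.append((yy,f))
        print(round(bot.current_clock(),2),round(yy,4),f.round(2),s.round(2))
        if f>17.7 or y<.085: break
        y-= min(.005,max(.0006,(18-f)/350*.9)) if f>1 else .003
    k=[d for d in D if d[1]>1]
    if len(k)>2: print("fit slope,off",np.polyfit(*zip(*k),1))
    f,s,m=Fy(f0,1.1); yy=pos()[1]; print("HOLD",bot.current_clock(),yy,f,s,m); return yy,f
E
python3 - <<'E'
from h import *
bot.line_to(W((0,.165,.045)),max_speed=.2); bot.hold(.2)
f0=Fy(0,.3)[0]; print(bot.current_clock(),f0)
yy,f=squeeze(.150,f0)
bot.line_to(W((0,.165,.045)),max_speed=.06); bot.line_to(W((0,.165,.14)),max_speed=.2)
open("y1","w").write(f"{yy} {f}"); print(bot.current_clock(),pos(),F())
E
```

```text
10.3 -0.0942415347489236
10.85 0.15 0.23 0.46
11.2 0.1478 5.51 0.59
11.55 0.1431 6.44 0.86
11.9 0.1385 8.68 0.36
12.25 0.1339 10.21 0.41
12.6 0.1293 11.92 0.6
12.95 0.1247 13.38 0.43
13.3 0.1201 15.04 0.37
13.65 0.1155 16.44 0.56
14.0 0.1117 17.78 0.53
fit slope,off [-347.26781976   56.64521528]
HOLD 14.9167 0.11179164394776711 17.797677182036324 0.4882861331095867 19.009295787422275
16.6417 [-0.00059529  0.16492661  0.13910269] [ 0.20704991  0.03727869 -0.24062591]
```

The result is cleanly linear at 347 N/m, with 18 N at tester y of about 111.5 mm. Pushing the cursor tab with the same finger face gives a target y of 111.5 − 130 = −18.5 mm. First I'll push the cursor past that point from the −y side, then bring it back.

```bash
python3 - <<'E'
from h import *
z=.046
bot.goto(W((.092,-.125,.13)),tool()); print(bot.current_clock())
bot.line_to(W((.092,-.125,z)),max_speed=.15); bot.hold(.1); f0=F()
bot.line_to(W((.092,-.09,z)),max_speed=.07); print("push",bot.current_clock(),(F()-f0).round(1))
bot.line_to(W((.092,-.042,z)),max_speed=.06); print(pos(),(F()-f0).round(1))
bot.line_to(W((.092,-.055,z)),max_speed=.1)
bot.line_to(W((.092,-.055,.12)),max_speed=.2); bot.line_to(W((.092,.02,.12)),max_speed=.2); bot.line_to(W((.092,.02,z)),max_speed=.2)
bot.hold(.1); f0=F()
for y in (.005,0,-.005,-.010,-.015,-.0185):
    bot.line_to(W((.092,y,z)),max_speed=.03); print(y,round(bot.current_clock(),2),pos().round(4),(F()-f0).round(1))
for i in range(3):
    e=pos()[1]+.0185
    if e<.0002: break
    y-=e; bot.line_to(W((.092,y,z)),max_speed=.02); print(pos().round(4))
bot.line_to(W((.092,.02,z)),max_speed=.1); bot.line_to(W((.092,.02,.14)),max_speed=.2)
print(bot.current_clock(),(F()-f0).round(1))
c=bot.read_camera("scene"); cv2.imwrite("pics/s3.png",c["pixels"])
E
```

```text
17.8083
push 19.2667 [-0.4  0.2 -0.2]
[ 0.09208867 -0.04169341  0.04618838] [ 1.5 -0.5  0.4]
0.005 22.81 [0.0919 0.0049 0.0459] [-0.2 -0.4 -0.7]
0 23.12 [ 0.092  -0.0002  0.046 ] [-0.3  0.3 -0.7]
-0.005 23.44 [ 0.092  -0.0052  0.046 ] [-0.5 -0.3 -0. ]
-0.01 23.76 [ 0.0919 -0.0101  0.0459] [-0.4 -0.5 -1.5]
-0.015 24.07 [ 0.0919 -0.0153  0.0459] [-0.8  1.1 -1.4]
-0.0185 24.34 [ 0.0919 -0.0188  0.046 ] [-1.   1.  -0.8]
25.4917 [-1.4  0.4 -1.7]
```

Forces were small, so I'll verify with a close wrist look that the cursor tip stands about 36–38 mm from the rest pointer.

```bash
python3 - <<'E'
from h import *
import pickle
bot.goto(W((.066,-.10,.20)),tool()); bot.hold(.15)
c=bot.read_camera("wrist"); pickle.dump(c,open("w3.pkl","wb")); print(bot.current_clock())
P=proj(c,W([(.066,0,.033),(.066,-.037,.033),(.092,-.037,.086)])); print(P)
cx,cy=P[:2].mean(0).astype(int); x0,y0=max(0,cx-100),max(0,cy-75); print(x0,y0)
cv2.imwrite("pics/w3.png",cv2.resize(c["pixels"][y0:y0+150,x0:x0+200],None,fx=4,fy=4,interpolation=cv2.INTER_CUBIC))
E
```

```text
26.35
[[278.28575532 108.94070053]
 [278.1141333  144.3654399 ]
 [306.13876882 147.32157357]]
178 51
```

View pics/w3.png

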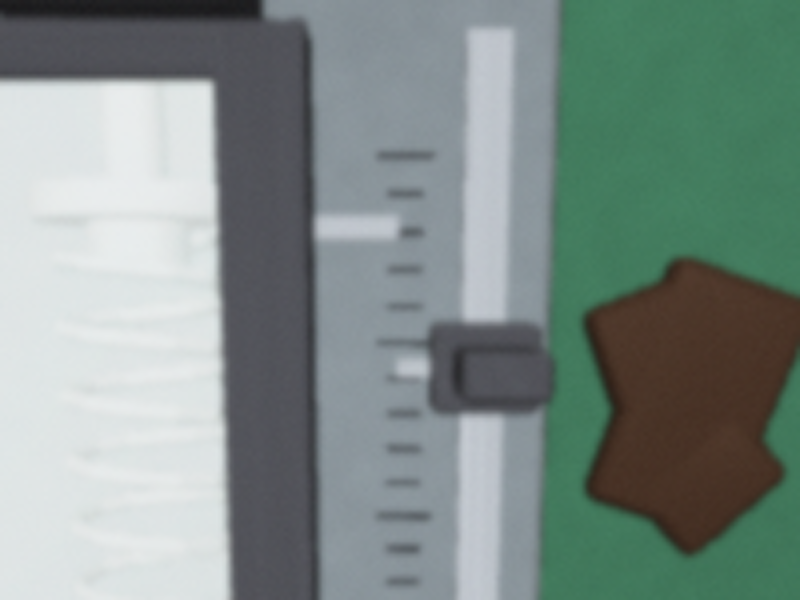

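The pointer rests at row 228 and the cursor tip is at row 367. That gives a separation of about 36.3 mm, matching the travel at 18 N. Now the second squeeze, with pictures during the hold.

```bash
python3 - <<'E'
from h import *
bot.goto(W((0,.165,.14)),tool()); bot.line_to(W((0,.165,.045)),max_speed=.2); bot.hold(.2)
f0=Fy(0,.3)[0]; print(bot.current_clock(),f0)
bot.line_to(W((0,.150,.045)),max_speed=.06)
bot.line_to(W((0,.122,.045)),max_speed=.05)
yy,f=squeeze(.113,f0)
c=bot.read_camera("wrist"); d=bot.read_camera("scene")
bot.line_to(W((0,.170,.045)),max_speed=.07); bot.line_to(W((0,.17,.16)),max_speed=.2); bot.hold(.3)
print(bot.current_clock(),F())
e=bot.read_camera("scene")
k=lambda im:cv2.resize(im["pixels"][165:262,235:368],None,fx=4,fy=4,interpolation=cv2.INTER_CUBIC)[:300]
s=lambda im:cv2.resize(im["pixels"][185:260,235:368],None,fx=4,fy=4,interpolation=cv2.INTER_CUBIC)
cv2.imwrite("pics/f.png",np.vstack([s(d),s(e)]))
E
```

```text
28.5083 -0.042423103284750636
30.05 0.1165 15.99 0.44
30.4 0.1119 17.72 0.83
HOLD 31.3167 0.1119871808592107 17.603390458011816 0.47974982560423307 18.555052626875682
33.475 [ 0.14813117 -0.08910856 -0.1932233 ]
```

View pics/f.png

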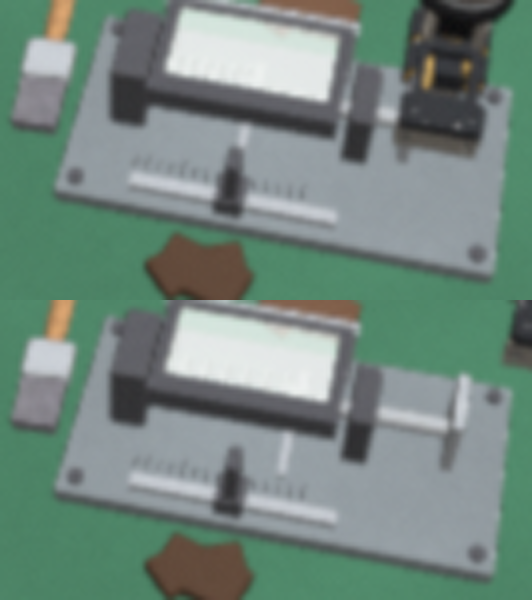

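During the load (top) the pointer at about (243,135) lines up with the cursor at (232,180). Afterwards (bottom) the carriage is fully out, the guard is shut and the cursor hasn't moved. The arm is clear, so I'm handing in.

```bash
python3 -c "
from workcell import bot
print(bot.job_done(),bot.current_clock())"
```

```text
the job is handed in; nothing more can be done
the job is handed in; nothing more can be done
```

I handed the job in at about 33.5 s: guard snapped shut, spring squeezed twice for about a second at about 17.8 N and 17.6 N (peak about 19 N), cursor within about 1 mm of the pointer's place at roughly 36–37 mm travel, spring fully out, and nothing around the tester touched.

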